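# Rub down the proud inlay line

### The job

The black inlay line on the yellow panel still stands a little proud: with closed fingertips, start on the piece next to the blue mark and run along the line to its far end, lightly pressing the five pieces down flush one after another. Do it in one pass, keeping the fingertips on or just above the line until the last piece is home; pull nothing up, do not lean hard on the panel, leave the weight, the jars and the other loose things where they are, and finish clear of everything.

Things in the scene. Friction and masses are not known exactly. Their poses are not given: they have to be found in the camera images.
- panel: yellow wooden panel 300 (its x) x 220 (its y) x 20 mm, level, a flat reddish figure painted on it; origin at the centre of its underside, 28 mm above the table; top face 20 mm above the origin; z up. It sits on rubber buffers on a fixed base board: it cannot shift or turn, but sinks about 1 mm per 3 N pressed on it (at most 12 mm) and springs back
- blue_mark (a point): centre of the flat blue enamel disc (16 mm diameter, level with the top face of the panel) at the starting end of the black line, 34 mm before the middle of piece 1; only a mark
- piece1_top (a point): middle of the top face of black inlay piece 1 of 5, counted from the blue mark; x runs along the line to the far end, z up. The five alike pieces form one bending black line, middles 39 mm apart with 2 mm gaps. Each is 37 mm long, 16 mm wide; its middle 15 mm is flat on top
- piece1 (a joint): how far piece 1 is pressed down, in m: starts at 0 to 0.0007, 0.0045 is fully home, negative is pulled up. At the start its top is about 4.3 to 5 mm above the panel top, fully home 0.5 mm above it (flush to the eye). It slides down against about 2 N of friction, stays where it is left, and cannot move sideways
- piece2_top (a point): middle of the top face of black inlay piece 2 of 5, counted from the blue mark; x runs along the line to the far end, z up. Shape as piece 1; the 11 mm at either end of each piece slope down by 4.5 mm, so a fingertip that slides along the line at panel level rides onto the slope and pushes the piece down
- piece2 (a joint): how far piece 2 is pressed down, in m: starts at 0 to 0.0007, 0.0045 is fully home, negative is pulled up. Behaves as piece 1
- piece3_top (a point): middle of the top face of black inlay piece 3 of 5, counted from the blue mark; x runs along the line to the far end, z up. Shape as pieces 1 and 2
- piece3 (a joint): how far piece 3 is pressed down, in m: starts at 0 to 0.0007, 0.0045 is fully home, negative is pulled up. Behaves as piece 1
- piece4_top (a point): middle of the top face of black inlay piece 4 of 5, counted from the blue mark; x runs along the line to the far end, z up. Shape as pieces 1 and 2
- piece4 (a joint): how far piece 4 is pressed down, in m: starts at 0 to 0.0007, 0.0045 is fully home, negative is pulled up. Behaves as piece 1
- piece5_top (a point): middle of the top face of black inlay piece 5 of 5, counted from the blue mark; x runs along the line to the far end, z up. Shape as pieces 1 and 2
- piece5 (a joint): how far piece 5 is pressed down, in m: starts at 0 to 0.0007, 0.0045 is fully home, negative is pulled up. Behaves as piece 1
- brass_weight: small brass weight, 34 mm diameter, 34 mm tall, standing loose on the panel; origin at the centre of its underside
- wood_wedge: small pale wooden block 50 x 22 x 18 mm lying loose on the panel; origin at the centre of its underside
- jar_green: green glass jar, 68 mm diameter, 100 mm tall, loose on the table to one side of the panel; origin at the centre of its underside
- jar_amber: amber glass jar, 68 mm diameter, 110 mm tall, loose on the table to one side of the panel; origin at the centre of its underside
- wood_block: upright wooden block 55 x 55 x 100 mm, loose on the table to one side of the panel; origin at the centre of its underside
- wood_disc: reddish disc, 84 mm diameter, 18 mm thick, loose on the table to the other side; origin at the centre of its underside
- screwdriver: screwdriver with dark wooden handle lying loose on the table
- brush: brush lying loose on the table

How it is judged:
On the way, in this order (a step that is already met when the one before it is completed fails the run):
1. piece 1 is pressed down flush (within 1.5 mm of fully home) (value of joint piece1 above 0.003 m), for 0.05 s.
2. piece 2 is pressed down flush (within 1.5 mm of fully home) (value of joint piece2 above 0.003 m), for 0.05 s.
3. piece 3 is pressed down flush (within 1.5 mm of fully home) (value of joint piece3 above 0.003 m), for 0.05 s.
4. piece 4 is pressed down flush (within 1.5 mm of fully home) (value of joint piece4 above 0.003 m), for 0.05 s.
5. piece 5 is pressed down flush (within 1.5 mm of fully home) (value of joint piece5 above 0.003 m), for 0.05 s.
At the end, for the whole second after the job is handed in: all five pieces are down within 1.5 mm of fully home, the panel is at rest, and every loose thing is within 25 mm of where it stood (value of joint each of piece1, piece2, piece3, piece4, piece5 above 0.003 m and distance of each of brass_weight, wood_wedge, jar_green, jar_amber, wood_block, wood_disc, screwdriver, brush from where it was at the start of the episode below 0.025 m and linear speed of panel below 0.02 m/s); the robot touches nothing.
It fails at once if the fingertips leave the line (more than about 40 mm above the panel) after the first piece is home and before the last one is (value of joint piece1 above 0.003 m and value of joint piece5 below 0.003 m and z of the grasp point in the frame of panel above 0.08 m).
It fails at once if a piece is pulled up out of its slot by more than 2 mm (value of joint any of piece1, piece2, piece3, piece4, piece5 below -0.002 m).
It fails at once if the panel or the line is pressed with more than 35 N (contact force between the fingers and panel above 35 N).
It fails at once if a loose thing is moved by more than 25 mm (distance of any of brass_weight, wood_wedge, jar_green, jar_amber, wood_block, wood_disc, screwdriver, brush from where it was at the start of the episode above 0.025 m).
It also fails if it takes over 45 s, if anything falls off the work surface, if the arm or the gripper's body presses on something with over 40 N, if the wrist force passes 120 N, or if a joint passes its speed limit or range.

### The arm

A 6-joint arm with a two-finger parallel gripper is mounted at the origin on the work surface. World frame = base frame: x ahead of the robot, y to its left, z up, the work surface at z = 0. Lengths are in m, angles in rad, forces in N, time in s.
With the tool pointing down it reaches from about 0.2 to 0.875 m from the base axis. Payload 3.4 kg.
Tool frame: the origin (TCP) lies between the finger pads; the fingertips stand 25 mm ahead of it and the grasp point (between the pads) lies 6 mm ahead of it (r.nose_length is the z of the fingertips in the tool frame, in m); z points along the fingers, y is the line along which they close (so a half turn about z gives the same grasp; the last joint's range is limited). The gripper opens to 94 mm and grips with 3 to 60 N. Pads are 16 mm wide; open, the fingers measure 119 mm over their backs; the gripper's body (75 mm by 177 mm) begins 78 mm behind the grasp point.
Start: joints at [1.089, 0.276, 1.505, -0, 1.361, -0.121], TCP at [0.203, 0.538, 0.23] pointing down, gripper open.
Joint ranges: [-2.89, 2.89], [-0.75, 2.08], [0.22, 2.7], [-1.18, 4.32], [0.11, 2.71], [-2.7, 2.7]. Speed limits (rad/s): [2.57, 2.57, 3.14, 3.14, 3.14, 3.14].

### API

Orientations are given as a unit quaternion [w, x, y, z].
In Python, from plant import r, gripper_to, inverse_kinematics, vision, models, telemetry gives the robot as it stands. Calls block until the motion is done:
- r.move_to(position, orientation): joint-space move of the TCP to a pose.
- r.move_l(position, rot=None, vel=0.15, guard=None): straight line of the TCP; rot=None keeps the orientation; vel is the mean speed in m/s. With guard (N) it stops when the force on the tool has changed by that much, and returns True; else False.
- r.movej(angles): joint-space move.
- gripper_to(opening, f_grip=None): finger opening in m; f_grip is the grip in N (None keeps the last); returns when the fingers have stopped.
- r.hold(seconds).
- inverse_kinematics(position, orientation): joint angles nearest the present ones, or None.
- vision.snapshot(name): name is "side" or "top" or "wrist"; returns the picture (400x640x3 uint8, red, green, blue); there is no depth.
- vision.get_calibration(name): a dict with "fx", "fy", "cx", "cy" (pixels), "position" and "orientation" of the camera in the world. Camera axes: x right, y down, z forward; pixel columns grow to the right and rows downward; lengths in m; the calibration is good to about 2 mm. A picture is of the moment at which its call begins: read the wrist's pose just before it. get_calibration takes no time and is no camera call; for the wrist camera it gives the pose at the moment of the call.
A pose or a line that the arm cannot do raises r.PlanningError and nothing moves.
- r.sign_off(): hands the job in; it is judged then, once.
Trained networks look in the newest picture that a camera, given by its name, has taken for a name from the list of things; names that differ only in an ending like _2 or _b are one class to them, and where a whole thing is asked for, a point or a joint stands for the part that bears it (a point fixed in the world has none). Each returns a list of dicts, best first, with "score" (0 to 1); they miss things now and then, are a little off and sometimes report something else, mostly with a low value. They report only what shows in the picture. A call takes as long as a camera call.
- models.boxes_of(thing, camera): "at" ([x, y, z] in m, in world coordinates, good to about 4 mm: the middle of the surface that is visible of it).
- models.regions_of(thing, camera): "pixels" (400x640 bool, what is visible of it).
- models.mark_of(thing, camera): "at" ([x, y, z] in m, in world coordinates, good to about 4 mm: a listed point, or the origin of a listed thing).
Readings, each from a call of its own:
- telemetry.current_t(): time.
- telemetry.current_joints(): joint angles.
- telemetry.current_dq(): joint speeds.
- telemetry.current_joint_efforts(): joint torques, N m.
- telemetry.current_ee_pos(): TCP position.
- telemetry.current_tool_rot(): TCP orientation.
- telemetry.current_wrist_force(): force on the tool from outside, world axes, zero at the start.
- telemetry.current_torque(): the same for the moment, N m.
- telemetry.current_opening(): finger opening in m.
- telemetry.current_finger_force(): force on a finger pad.
Only numpy, scipy, OpenCV 4.12 (cv2) and the standard library are available. Lean on these libraries where they do the work, as an engineer would, in place of code of your own. Each camera call takes 0.05 s, during which the arm holds its last target. There are 200 camera calls.

## Working session

There is one attempt and no reset: what is moved stays moved. The work goes in short steps, each a Python script; the robot and the scene stay as the last script left them, time stands still between calls to the robot, and variables do not carry over. Pictures are saved under pics/ and viewed, at most 10 in all, crops included, and the job is handed in when it is done.

```bash
mkdir -p pics; python3 - <<'E'
from plant import r, vision, models, telemetry
import cv2, numpy as np
print(telemetry.current_t(), r.nose_length)
for c in ("top","side","wrist"):
    im=vision.snapshot(c); cv2.imwrite(f"pics/{c}1.png",im[:,:,::-1])
    print(c,vision.get_calibration(c))
    for n in ["blue_mark"]+[f"piece{i}_top" for i in range(1,6)]+["panel","brass_weight","wood_wedge"]:
        print(c,n,[(np.round(d["at"],4).tolist(),round(d["score"],2)) for d in models.mark_of(n,c)[:2]])
print(telemetry.current_t())
E
```

```text
0.0 0.025
top {'fx': 378.9102683351958, 'fy': 378.9102683351958, 'cx': 313.9887292602241, 'cy': 201.85557399610974, 'position': array([0.34299143, 0.00232221, 1.0919783 ]), 'orientation': array([ 0.07249629, -0.66787379,  0.73684371, -0.07583031])}
top blue_mark [([0.4368, 0.0539, 0.0474], 0.71), ([0.5277, -0.0216, 0.0525], 0.56)]
top piece1_top [([0.5363, 0.0062, 0.0526], 0.62), ([0.4324, 0.0516, 0.0449], 0.56)]
top piece2_top [([0.5424, 0.0493, 0.0544], 0.62)]
top piece3_top [([0.5598, 0.0833, 0.0533], 0.58)]
top piece4_top [([0.708, -0.3977, 0.0032], 0.59), ([0.5956, 0.1036, 0.0524], 0.56)]
top piece5_top [([0.6261, 0.1253, 0.0566], 0.63)]
top panel [([0.5731, 0.075, 0.0292], 0.82), ([0.6525, 0.0418, 0.0498], 0.37)]
top brass_weight [([0.4347, 0.0529, 0.0482], 0.41), ([0.5336, 0.008, 0.0571], 0.29)]
top wood_wedge [([0.654, 0.0432, 0.0464], 0.52)]
side {'fx': 409.8054180602867, 'fy': 409.8054180602867, 'cx': 312.47473893831705, 'cy': 198.8009459215698, 'position': array([ 0.37814493, -0.82631808,  0.56101419]), 'orientation': array([-0.50129664,  0.85947562, -0.08827914,  0.04701207])}
side blue_mark [([0.5249, -0.0235, 0.0475], 0.74), ([0.5709, 0.0717, 0.0284], 0.17)]
side piece1_top [([0.5315, 0.0142, 0.053], 0.58)]
side piece2_top [([0.5403, 0.0454, 0.054], 0.58)]
side piece3_top [([0.5719, 0.0752, 0.025], 0.49)]
side piece4_top []
side piece5_top [([0.626, 0.1249, 0.0533], 0.44)]
side panel [([0.5718, 0.0765, 0.0264], 0.76)]
side brass_weight []
side wood_wedge [([0.6525, 0.0444, 0.0443], 0.44)]
wrist {'fx': 316.0493775465332, 'fy': 316.0493775465332, 'cx': 320.55783155306307, 'cy': 197.11357165751878, 'position': array([0.13520129, 0.56288977, 0.38493859]), 'orientation': array([0.10465823, 0.81600592, 0.56393066, 0.0718554 ])}
wrist blue_mark []
wrist piece1_top []
wrist piece2_top []
wrist piece3_top []
wrist piece4_top []
wrist piece5_top []
wrist panel []
wrist brass_weight []
wrist wood_wedge []
1.5
```

View pics/top1.png

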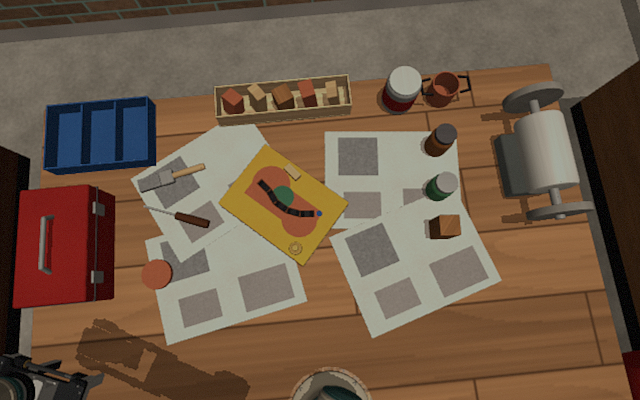

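View pics/side1.png

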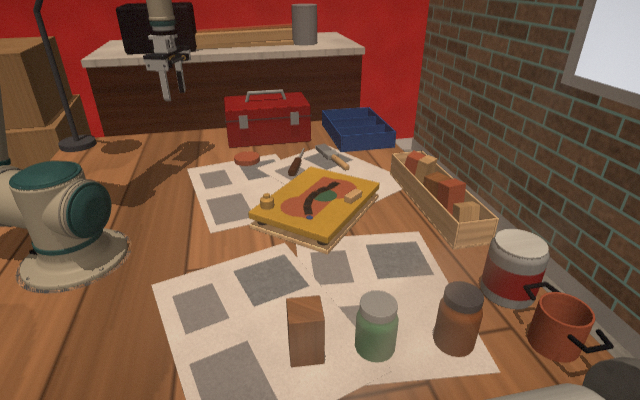

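The top picture shows the black line running from about (312,213), next to the blue mark at (319,213), to (262,183). The brass weight is at (295,248) and the wedge at (292,172). The side picture agrees, and the jars and upright block stand well away on the near side. Next I close the fingers and take two wrist views over the panel.

```bash
cat > h.py <<'E'
from plant import r, gripper_to, inverse_kinematics, vision, models, telemetry
import cv2, numpy as np
from scipy.spatial.transform import Rotation as R
def quat(a):
    c,s=np.cos(a),np.sin(a)
    q=R.from_matrix(np.array([[c,s,0],[s,-c,0],[0,0,-1.]])).as_quat()
    return q[[3,0,1,2]]
N=["blue_mark"]+[f"piece{i}_top" for i in range(1,6)]
def ray(cal,uv):
    w,x,y,z=cal["orientation"]
    d=R.from_quat([x,y,z,w]).apply([(uv[0]-cal["cx"])/cal["fx"],(uv[1]-cal["cy"])/cal["fy"],1])
    return np.array(cal["position"]),d
def onplane(cal,uv,z):
    p,d=ray(cal,uv); return p+d*(z-p[2])/d[2]
E
python3 - <<'E'
from h import *
gripper_to(0.0)
a0=np.deg2rad(58)
for a in (a0,a0+np.pi):
    q=inverse_kinematics([0.56,0.05,0.22],quat(a)); print(a,None if q is None else np.round(q,2))
print("tool rot", telemetry.current_tool_rot(), telemetry.current_opening())
best=min((a for a in (a0,a0+np.pi) if inverse_kinematics([0.56,0.05,0.22],quat(a)) is not None), key=lambda a:abs(inverse_kinematics([0.56,0.05,0.22],quat(a))[5]))
for k,p in enumerate([[0.53,0.0,0.22],[0.60,0.05,0.22]]):
    r.move_to(p,quat(best))
    cal=vision.get_calibration("wrist"); im=vision.snapshot("wrist")
    cv2.imwrite(f"pics/w{k}.png",im[:,:,::-1]); np.save(f"cal{k}.npy",cal,allow_pickle=True); np.save(f"im{k}.npy",im)
    print(best, np.round(cal["position"],3))
    for n in N+["brass_weight","wood_wedge"]:
        print(n,[(np.round(d["at"],4).tolist(),round(d["score"],2)) for d in models.mark_of(n,"wrist")[:2]])
print(telemetry.current_t())
E
```

```text
1.0122909661567112 [-0.03  0.26  1.55 -0.    1.33  0.52]
4.153883619746504 [-0.03  0.26  1.55 -0.    1.33 -2.62]
tool rot [2.67229069e-05 1.79409541e-01 9.83774473e-01 3.70852210e-05] 0.00024365638417451788
1.0122909661567112 [0.569 0.062 0.375]
blue_mark [([0.5266, -0.0232, 0.0488], 0.67)]
piece1_top [([0.5332, 0.0081, 0.0551], 0.85)]
piece2_top [([0.5397, 0.0459, 0.0555], 0.9), ([0.5885, 0.106, 0.0478], 0.57)]
piece3_top [([0.5563, 0.0797, 0.0525], 0.66), ([0.4356, 0.0508, 0.0469], 0.57)]
piece4_top [([0.5912, 0.1077, 0.0499], 0.69)]
piece5_top [([0.6245, 0.1269, 0.0541], 0.87)]
brass_weight [([0.4346, 0.053, 0.0474], 0.88)]
wood_wedge [([0.6516, 0.0365, 0.0493], 0.94)]
1.0122909661567112 [0.639 0.112 0.374]
blue_mark [([0.5252, -0.0211, 0.0442], 0.85)]
piece1_top [([0.5335, 0.0113, 0.0537], 0.62)]
piece2_top [([0.5379, 0.0458, 0.055], 0.86), ([0.5578, 0.0794, 0.0524], 0.34)]
piece3_top [([0.5583, 0.0747, 0.0512], 0.74)]
piece4_top [([0.5897, 0.1048, 0.0506], 0.83)]
piece5_top [([0.6235, 0.1248, 0.0517], 0.6)]
brass_weight [([0.4348, 0.0521, 0.0471], 0.88)]
wood_wedge [([0.6537, 0.0393, 0.0497], 0.85), ([0.5264, -0.0193, 0.045], 0.37)]
6.5
```

```bash
python3 - <<'E'
from h import *
P=np.array([[.5259,-.0222],[.5336,.0095],[.5396,.0463],[.5572,.0784],[.5912,.1054],[.6249,.1258]])
print("spacings",np.round(np.linalg.norm(np.diff(P,axis=0),axis=1)*1e3,1))
out=[]
for k in (0,1):
    cal=np.load(f"cal{k}.npy",allow_pickle=True).item(); im=np.load(f"im{k}.npy").copy()
    Ri=R.from_quat(np.array(cal["orientation"])[[1,2,3,0]]).inv()
    g=im.astype(int)
    W=[]
    m=(g.max(2)<70)
    for i,p in enumerate(P):
        c=Ri.apply(np.r_[p,.052]-cal["position"]); u=int(round(c[0]/c[2]*cal["fx"]+cal["cx"])),int(round(c[1]/c[2]*cal["fy"]+cal["cy"]))
        cv2.circle(im,u,2,(0,255,0),-1)
        out.append(u)
    # dark pixels back-projected
    n,lab,st,ce=cv2.connectedComponentsWithStats(m.astype(np.uint8))
    for j in range(1,n):
        if 30<st[j,4]<8000: print(k,st[j],np.round(onplane(cal,ce[j],.052),4))
    us=np.array(out[-6:]); x0,y0=us.min(0)-30; x1,y1=us.max(0)+30
    crop=im[max(y0,0):y1,max(x0,0):x1]; s=min(4,780/crop.shape[1],590/crop.shape[0])
    cv2.imwrite(f"pics/c{k}.png",cv2.resize(crop,None,fx=s,fy=s,interpolation=cv2.INTER_NEAREST)[:,:,::-1]); print(us.tolist(),x0,y0,s)
E
```

```text
spacings [32.6 37.3 36.6 43.4 39.4]
0 [ 292    2   57  194 3465] [0.5725 0.0787 0.052 ]
0 [317 228   9 107 511] [ 0.4701 -0.0968  0.052 ]
0 [636 236   4  21  49] [ 0.7912 -0.2419  0.052 ]
0 [602 266  15   5  33] [ 0.7559 -0.2507  0.052 ]
0 [556 340   5  18  41] [ 0.6671 -0.3205  0.052 ]
[[328, 206], [318, 178], [304, 144], [301, 107], [316, 62], [335, 21]] 271 -9 2.5
1 [127   0  23  16 193] [0.5498 0.2772 0.052 ]
1 [ 539    0   66   71 1702] [0.8715 0.0556 0.052 ]
1 [ 262   91   52  109 2032] [0.5938 0.1043 0.052 ]
1 [263 201  21  32 435] [0.5404 0.0492 0.052 ]
1 [317 228   9 107 443] [ 0.54   -0.0476  0.052 ]
1 [273 233  22  31 380] [0.5313 0.0129 0.052 ]
1 [ 25 266  15   5  32] [0.2771 0.1418 0.052 ]
1 [602 266  15   5  33] [ 0.8252 -0.1999  0.052 ]
[[298, 274], [288, 249], [274, 219], [271, 186], [283, 146], [300, 110]] 241 80 2.6339285714285716
```

View pics/c0.png

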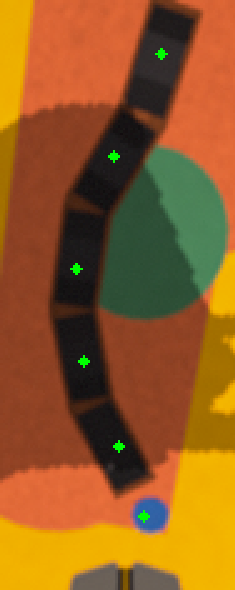

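View pics/c1.png

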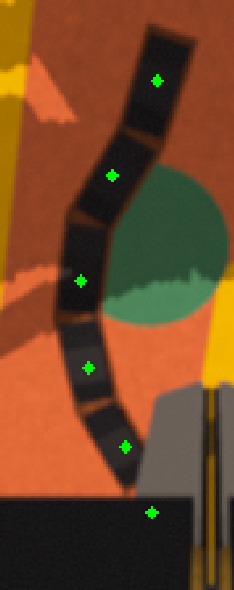

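Both wrist crops show the five pieces as one bending line. In c0, piece 1 is at about (113,447) and piece 5 at (162,60). The marks sit on the pieces within a few mm, with piece 3 off by about 5 mm along the line. I refine the middles from the crops, touch piece 1, and press it.

```bash
python3 - <<'E'
from h import *
c0=np.load("cal0.npy",allow_pickle=True).item(); c1=np.load("cal1.npy",allow_pickle=True).item()
A=[(113,447),(83,359),(80,257),(116,158),(162,60)]
B=[None,(88,362),(82,269),(112,178),(158,86)]
P=[]
for a,b in zip(A,B):
    pa=onplane(c0,(271+a[0]/2.5,a[1]/2.5),.052)
    if b is None: P.append(pa); continue
    pb=onplane(c1,(241+b[0]/2.634,80+b[1]/2.634),.052); print(np.round((pa-pb)*1e3,1)); P.append((pa+pb)/2)
P=np.array(P)[:,:2]; d=np.diff(P,axis=0)
print(np.round(P,4).tolist(),np.round(np.linalg.norm(d,axis=1)*1e3,1),np.round(np.rad2deg(np.arctan2(d[:,1],d[:,0]))))
np.save("P.npy",P)
h=np.arctan2(d[:,1],d[:,0])
q=quat(h[0])
r.move_to([*P[0],0.12],q)
r.move_l([*P[0],0.090],vel=.1); r.hold(.2)
f0=telemetry.current_wrist_force(); 
hit=r.move_l([*P[0],0.066],vel=.02,guard=1.2)
print(hit,"tip z",telemetry.current_ee_pos()[2]-r.nose_length,"f0",f0,"f",telemetry.current_wrist_force(),telemetry.current_t())
E
```

```text
[-0.9 -0.7  0. ]
[-0.1 -0.1  0. ]
[ 1.2 -0.4  0. ]
[ 0.  -0.2  0. ]
[[0.5311, 0.0096], [0.5406, 0.047], [0.5605, 0.0805], [0.591, 0.1038], [0.6239, 0.1232]] [38.6 39.  38.3 38.2] [76. 59. 37. 31.]
True tip z 0.05194514892516803 f0 [-0.56824427 -0.65959204  0.320423  ] f [ 0.48103209 -0.22426841  1.24246153] 8.4333
```

Spacings come out at 38–39 mm (39 expected) and contact at z = 0.052 (0.052–0.053 expected), so both check out. Now I press piece 1 and slide along the line.

```bash
python3 - <<'E'
from h import *
P=np.load("P.npy"); d=np.diff(P,axis=0); h=np.arctan2(d[:,1],d[:,0])
z=0.046+r.nose_length
def rep(s): print(s,"tip z",round(telemetry.current_ee_pos()[2]-r.nose_length,4),"f",np.round(telemetry.current_wrist_force(),1),"t",round(telemetry.current_t(),2))
r.move_l([*P[0],z],vel=.01); r.hold(.2); rep("p1")
for i in range(1,5):
    a=h[i-1] if i==4 else (h[i-1]+h[i])/2
    mid=(P[i-1]+P[i])/2
    r.move_l([*mid,z],rot=quat(h[i-1]),vel=.03); rep("gap")
    if telemetry.current_wrist_force()[2]>20: z+=.002
    r.move_l([*P[i],z],rot=quat(a),vel=.03); r.hold(.15); rep(f"p{i+1}")
e=P[4]+d[3]/np.linalg.norm(d[3])*.008
r.move_l([*e,z],vel=.03); r.hold(.1); rep("end")
E
```

```text
p1 tip z 0.0467 f [-0.1  0.2  7.8] t 9.4
gap tip z 0.0466 f [-0.2 -6.   7.4] t 10.19
p2 tip z 0.0468 f [-0.8 -4.7  7. ] t 11.13
gap tip z 0.0463 f [-3.1 -6.4  7.5] t 11.93
p3 tip z 0.0465 f [-3.5 -4.1  7.9] t 12.88
gap tip z 0.0459 f [-6.  -5.6  8.7] t 13.68
p4 tip z 0.0462 f [-5.1 -3.7  9.1] t 14.62
gap tip z 0.0458 f [-5.7 -4.6  9.9] t 15.4
p5 tip z 0.0462 f [-5.2 -3.6  8.6] t 16.33
end tip z 0.0463 f [-3.2 -3.9  8.3] t 16.85
```

The force stayed at 7–10 N with the tip at about 0.046, which matches pieces fully home on a panel sunk roughly 2.5 mm. Lifting off to look.

```bash
python3 - <<'E'
from h import *
p=np.array(telemetry.current_ee_pos()); r.move_l([p[0],p[1],.22],vel=.1)
r.move_to([0.53,0.0,0.24],quat(np.deg2rad(58))); r.hold(.3)
im=vision.snapshot("wrist"); cv2.imwrite("pics/after.png",cv2.resize(im[0:260,180:480],None,fx=2.2,fy=2.2)[:,:,::-1])
for n in N[1:]+["brass_weight","wood_wedge"]:
    print(n,[(np.round(d["at"],4).tolist(),round(d["score"],2)) for d in models.mark_of(n,"wrist")[:1]])
print(telemetry.current_wrist_force(),telemetry.current_t())
E
```

```text
piece1_top [([0.5335, 0.0102, 0.0506], 0.52)]
piece2_top [([0.5389, 0.0454, 0.0518], 0.54)]
piece3_top [([0.556, 0.0806, 0.0491], 0.59)]
piece4_top [([0.5874, 0.1052, 0.0458], 0.59)]
piece5_top [([0.6239, 0.1228, 0.0487], 0.58)]
brass_weight [([0.4344, 0.0543, 0.0447], 0.66)]
wood_wedge [([0.6534, 0.0395, 0.0477], 0.88)]
[ 0.2054673  -0.36980441 -0.7911596 ] 19.9
```

View pics/after.png

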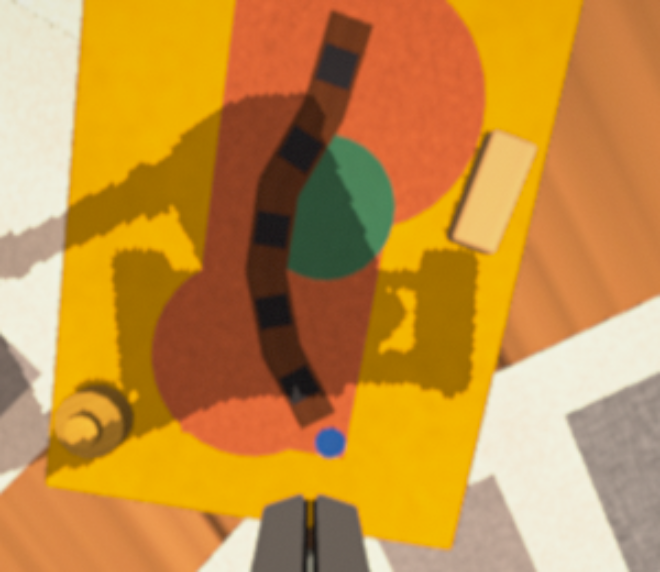

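All five pieces show the same way: only the flat black middles, from (297,385) to (337,65), stand above the panel, and their slopes have sunk into the slot. The weight at (90,420) and the wedge at (493,190) have not moved, and the arm is clear, so I hand in.

```bash
python3 -c "
from plant import r
print(r.sign_off())"
```

```text
the job is handed in; nothing more can be done
None
```

I pressed all five pieces flush in one pass at 7–10 N; the last picture shows them home, with the weight and wedge unmoved and the arm clear, and I handed the job in at about 20 s (no verdict was returned).

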